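# Clip down a sample carrier's lid in opposite-corner order

## Robot

A 6-joint arm with a two-finger parallel gripper is mounted at the origin on the work surface. World frame = base frame: x ahead of the robot, y to its left, z up, the work surface at z = 0. Lengths are in m, angles in rad, forces in N, time in s.
With the tool pointing down it reaches from about 0.35 to 0.85 m from the base axis. Payload 8.1 kg.
Tool frame: the origin (TCP) lies at the very end of the fingers, on their centre line; the grasp point (between the pads) lies 19 mm behind it; x points along the fingers, y is the direction in which the jaws open and shut, and the axes are right-handed (so a half turn about x gives the same grasp; the last joint's range is limited). The gripper opens to 93 mm and grips with 3 to 60 N. Pads are 15 mm wide; open, the fingers measure 128 mm over their backs; the gripper's body (75 mm by 188 mm) begins 65 mm behind the grasp point.
Start: joints at [-1.235, 0.13, 1.488, -0, 1.523, -0.085], TCP at [0.245, -0.548, 0.219] pointing down, gripper open.
Joint ranges: [-2.96, 2.96], [-0.89, 2.26], [0.02, 2.5], [-1.34, 4.48], [0, 2.73], [-2.66, 2.66]. Speed limits (rad/s): [2.39, 2.39, 2.79, 3.14, 3.14, 3.14].

## Interface

Orientations are given as a rotation vector (axis times angle).
In Python, from plant import * gives the robot as it stands. The module is installed in compiled form; this text tells all that it offers.
- The arm moves only by the tool apply_moves, never from a script. Its argument "series" is a list of rows, each an object with "jaw": the gripper's target within -1 to 1 (shut at 1, half-way at 0, fully open at -1); "linear": the shift along the tool's x, y, z normalised to -1 to 1, where 1 is 0.6 m, a list of three; "roll": the turn about the tool's x normalised to -1 to 1, where 1 is 30 degrees. A call has 1 to 20 rows; each row is the pose to reach, as a shift and turn from the pose measured when the call began, along the tool's axes at that moment; what a row does not reach only later rows make up. A row lasts 1/8 s, in which the tool goes at most 62.5 mm and 10.7 degrees, less where a joint would pass 70% of its speed; a pose out of reach is approached as far as the arm can. A call with a number of a shift or a turn outside -1 to 1 is refused whole. A call with a gripper value outside its range is refused whole. The fingers move at their own pace and stop on an object; "force" is the grip in N (left out, the last holds). Time passes only in rows, so rows that repeat a pose let the fingers close. It gives the time, the measured TCP pose, the force and the opening at its end, in the units of the state.
- read_state(): the state, without advancing time (a new reading comes with each control period).
- read_camera(name): name is "scene" or "top" or "wrist"; returns a dict with "pixels" (420x560x3 uint8, blue, green, red), "intrinsics" (3x3 intrinsics, pixels), "D" ([k1, k2, p1, p2, k3] as OpenCV has them; the pictures are not rectified), "rvec" (rotation vector, rad) and "tvec" (3), from world to camera coordinates, as OpenCV has them; the wrist camera has in their place "tool_from_camera" (4x4, takes a point from camera to tool coordinates, whose origin is the TCP and whose axes are the tool frame's). Camera axes: x right, y down, z forward; pixel columns grow to the right and rows downward; lengths in m; the calibration is good to about 2 mm. A picture is of the moment at which its call begins: read the wrist's pose just before it. There is no depth.
- close_job(): hands the job in, once; it reports no verdict.
The state is a dict: "t": time; "q": joint angles; "dq": joint speeds; "joint_torque": joint torques, N m; "tool_pos": TCP position; "orientation": TCP orientation; "force": force on the tool from outside, world axes, zero at the start; "wrist_torque": the same for the moment, N m; "opening": finger opening in m.
Only numpy, scipy, OpenCV 4.12 (cv2) and the standard library are available. Lean on these libraries where they do the work, as an engineer would, in place of code of your own. Each camera call takes 0.05 s, during which the arm holds its last target. There are 200 camera calls.

## Task

Swing the blue lid of the sample carrier shut, then press its four orange clips down over the rim so that each snaps and stays down by itself: first the clip in the corner with the yellow dot, then the one diagonally opposite, then the remaining two, letting go of each before the next. Feel for each snap and press no harder than needed (the catches sit at different heights, and more than 22 N breaks the carrier), and leave the things around it undisturbed.

Things in the scene. Friction and masses are not known exactly. Their poses are not given: they have to be found in the camera images.
- box: White plastic sample carrier, fixed to the bench: tub 200 (x) x 150 (y) x 82 mm high, ledges along both long sides (y to +-122 mm, top at 82 mm). Origin: centre of the underside. x points to the lid-hinge ('far') side, y to the 'left' side, z up; yaw within 0.35 rad of the world's. A push of more than 22 N anywhere on it, lid or clips breaks it.
- lid (a joint): Blue lid, 192 x 132 x 8 mm, on a stiff hinge along y at carrier x = +100, z = 86 mm. 0 rad = shut (flat upper face 90 mm above the bench, 7 mm edge ridge), grows as the near edge (x = -95 mm when shut) swings up. Starts at 0.5 to 0.9, stays where it is put; 1 to 4 N near the free edge moves it; a firm rubber seal stops it at 0. Shut = below 0.04.
- lid_front (a point): Point on the upper (outer) face of the lid, mid-width, 170 mm from the lid hinge: the place to push it shut. The face is flat there for 35 mm to either side; the edge ridge begins 17 mm nearer the free edge.
- start_dot: Flat yellow dot, 15 mm across, on the carrier's side ledge in one of its four corners (carrier x = +-91.5, y = +-108, z = 82 mm): start with the clip of that corner, whose pin lies 31 mm nearer the middle. Grey dots fill the other corners. Origin: underside centre.
- clip_near_left (a joint): Orange clip, near left corner: flap 30 wide, 57 long, 6 mm thick on a pin parallel to carrier x at x = -60, y = +110, z = 105 mm. 0 rad = nominal shut (level, reaching inward over the lid, upper face 10 mm above the pin); grows as it swings up and outward. Upright (1.1 to 1.5) at the start; a weak spring (under 1 N) lifts it back unless latched. Latched: -0.22 to 0.21, differs per clip; stays below 0.25.
- clip_near_left_pad (a point): Press point on the near left clip's upper (outer) face, 46 mm from its pin, mid-width; at carrier y = +64, z = 115 mm at 0 rad. Pressed down with the lid shut it meets the rim, resists with some 5 to 11 N, snaps over, gives way and lands on a firm stop. The stop lies up to 10 mm above or below nominal, hidden, so feel for it: 12 to 16 N means home.
- clip_near_right (a joint): Orange clip, near right corner: flap 30 wide, 57 long, 6 mm thick on a pin parallel to carrier x at x = -60, y = -110, z = 105 mm. 0 rad = nominal shut (level, reaching inward over the lid, upper face 10 mm above the pin); grows as it swings up and outward. Upright (1.1 to 1.5) at the start; a weak spring (under 1 N) lifts it back unless latched. Latched: -0.22 to 0.21, differs per clip; stays below 0.25.
- clip_near_right_pad (a point): Press point on the near right clip's upper (outer) face, 46 mm from its pin, mid-width; at carrier y = -64, z = 115 mm at 0 rad. Pressed down with the lid shut it meets the rim, resists with some 5 to 11 N, snaps over, gives way and lands on a firm stop. The stop lies up to 10 mm above or below nominal, hidden, so feel for it: 12 to 16 N means home.
- clip_far_left (a joint): Orange clip, far left corner: flap 30 wide, 57 long, 6 mm thick on a pin parallel to carrier x at x = +60, y = +110, z = 105 mm. 0 rad = nominal shut (level, reaching inward over the lid, upper face 10 mm above the pin); grows as it swings up and outward. Upright (1.1 to 1.5) at the start; a weak spring (under 1 N) lifts it back unless latched. Latched: -0.22 to 0.21, differs per clip; stays below 0.25.
- clip_far_left_pad (a point): Press point on the far left clip's upper (outer) face, 46 mm from its pin, mid-width; at carrier y = +64, z = 115 mm at 0 rad. Pressed down with the lid shut it meets the rim, resists with some 5 to 11 N, snaps over, gives way and lands on a firm stop. The stop lies up to 10 mm above or below nominal, hidden, so feel for it: 12 to 16 N means home.
- clip_far_right (a joint): Orange clip, far right corner: flap 30 wide, 57 long, 6 mm thick on a pin parallel to carrier x at x = +60, y = -110, z = 105 mm. 0 rad = nominal shut (level, reaching inward over the lid, upper face 10 mm above the pin); grows as it swings up and outward. Upright (1.1 to 1.5) at the start; a weak spring (under 1 N) lifts it back unless latched. Latched: -0.22 to 0.21, differs per clip; stays below 0.25.
- clip_far_right_pad (a point): Press point on the far right clip's upper (outer) face, 46 mm from its pin, mid-width; at carrier y = -64, z = 115 mm at 0 rad. Pressed down with the lid shut it meets the rim, resists with some 5 to 11 N, snaps over, gives way and lands on a firm stop. The stop lies up to 10 mm above or below nominal, hidden, so feel for it: 12 to 16 N means home.
- beaker: Glass beaker, 80 mm across, 100 mm tall. Bystander, not to be disturbed. Origin: centre of its underside.
- dropper: White dropper bottle with red cap, 30 mm across, 75 mm tall, close beside the right of the carrier. Bystander, not to be disturbed. Origin: centre of its underside.
- jar: Clear jar with blue lid, 84 mm across, 120 mm tall. Bystander, not to be disturbed. Origin: centre of its underside.
- cylinder: Plastic measuring cylinder, foot 60 mm across, 158 mm tall. Bystander, not to be disturbed. Origin: centre of its underside.
- tipbox: Clear box with red lid, 110 x 80 x 66 mm. Bystander, not to be disturbed. Origin: centre of its underside.
- vial: Small amber vial with blue cap, 26 mm across, 50 mm tall, close beside the left of the carrier. Bystander, not to be disturbed. Origin: centre of its underside.
- timer: White bench timer, 60 x 60 x 18 mm. Bystander, not to be disturbed. Origin: centre of its underside.

How it is judged:
By the outcome, as a careful person would: the job done as asked, in the order asked, and still so for the second after the job is handed in, with the robot touching nothing.
It also fails if it takes over 69 s, if anything falls off the work surface, if the arm or the gripper's body presses on something with over 40 N, if the wrist force passes 120 N, or if a joint passes its speed limit or range.

## Working session

There is one attempt and no reset: what is moved stays moved. The work goes in short steps, Python scripts to look and compute and a tool call to move; the robot and the scene stay as the last step left them, time stands still between calls to the robot, and variables do not carry over. Pictures are saved under pics/ and viewed, about 8 in all and at most 12, crops included, and the job is handed in when it is done.

Besides the shell and the picture viewer there is one more tool, called after ">>>" as a command line: name --argument value ..., lists and objects as JSON in quotes. apply_moves: Moves the arm, as the interface text tells. Its arguments: {"type":"object","properties":{"series":{"type":"array"},"force":{"type":"number"}},"required":["series"]}

```bash
mkdir -p pics
python3 - <<'E'
from plant import *
import cv2,numpy as np
s=read_state();print({k:np.round(v,3) for k,v in s.items()})
for n in("scene","top"):
    c=read_camera(n);cv2.imwrite(f"pics/{n}0.png",c["pixels"]);np.savez(f"{n}0.npz",**c)
    R=cv2.Rodrigues(np.array(c["rvec"]))[0];print(n,-R.T@np.array(c["tvec"]).ravel(),c["intrinsics"],c["D"])
E
```

```text
{'t': np.float64(0.0), 'q': array([-1.235,  0.131,  1.489,  0.   ,  1.523, -0.085]), 'dq': array([ 0.001, -0.001,  0.   , -0.002,  0.001,  0.001]), 'joint_torque': array([ 0.0000e+00, -5.5984e+01, -4.9176e+01,  7.7000e-02,  3.6000e-02,
       -0.0000e+00]), 'tool_pos': array([ 0.245, -0.547,  0.218]), 'orientation': array([ 1.99 ,  0.427, -1.99 ]), 'force': array([ 0.389,  0.073, -0.452]), 'wrist_torque': array([-0.027, -0.02 ,  0.035]), 'opening': np.float64(0.093)}
scene [ 1.61161064 -0.5570538   0.86354358] [[513.51098942   0.         278.17217999]
 [  0.         513.51098942 202.4944064 ]
 [  0.           0.           1.        ]] [0.05857797 0.         0.         0.         0.        ]
top [0.43657609 0.01515789 1.3511963 ] [[499.89105041   0.         275.9706873 ]
 [  0.         499.89105041 212.8886574 ]
 [  0.           0.           1.        ]] [-0.01986375  0.          0.          0.          0.        ]
```

View pics/top0.png

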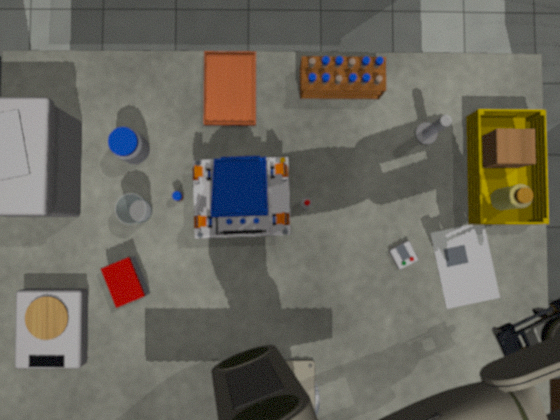

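View pics/scene0.png

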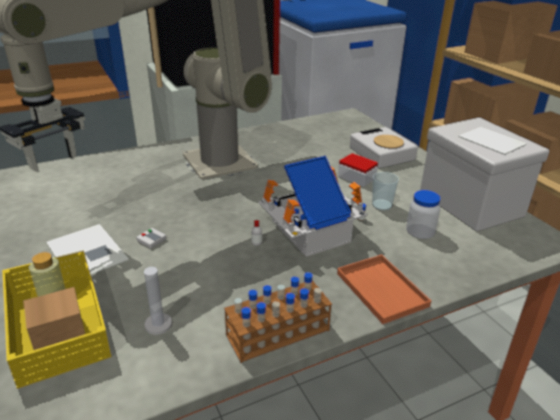

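The top view shows the carrier around px (241,197) with its hinge to the image top. The vial is at (177,196) and the dropper at (307,203). The scene view shows the lid open and the clips upright. Next I zoom in and mask the colours.

```bash
cat > h.py <<'E'
import cv2,numpy as np
def ray(c,px):
    R=cv2.Rodrigues(np.array(c["rvec"],float))[0];C=-R.T@np.array(c["tvec"],float).ravel()
    u=cv2.undistortPoints(np.array(px,float).reshape(-1,1,2),np.array(c["intrinsics"]),np.array(c["D"])).reshape(-1,2)
    return C,np.c_[u,np.ones(len(u))]@R
def plane(c,px,z):
    C,d=ray(c,px);return C+d*((z-C[2])/d[:,2])[:,None]
def proj(c,P):
    return cv2.projectPoints(np.array(P,float).reshape(-1,3),np.array(c["rvec"],float),np.array(c["tvec"],float),np.array(c["intrinsics"]),np.array(c["D"]))[0].reshape(-1,2)
def blobs(m,amin=4):
    n,_,st,ce=cv2.connectedComponentsWithStats(m.astype(np.uint8));return [(st[i,4],st[i,:4].tolist(),ce[i].round(1)) for i in range(1,n) if st[i,4]>=amin]
E
python3 - <<'E'
from h import *
c=dict(np.load("top0.npz"));p=c["pixels"];hsv=cv2.cvtColor(p,cv2.COLOR_BGR2HSV)
H,S,V=hsv[...,0].astype(int),hsv[...,1],hsv[...,2]
w=np.zeros(H.shape,bool);w[145:245,165:320]=1
for n,lo,hi in(("orange",3,17),("yellow",20,36),("blue",100,130),("red",-1,3)):
    print(n)
    for a,b,ce in blobs(w&(H>lo)&(H<hi)&(S>110)&(V>60)):print(a,b,ce,plane(c,ce,.082)[0].round(4))
m=w&(V>120)&(S<50)
for a,b,ce in blobs(m,20):print("white",a,b,ce)
a=cv2.resize(p[145:245,165:320],None,fx=5,fy=5,interpolation=cv2.INTER_CUBIC)
s=dict(np.load("scene0.npz"))["pixels"];b=cv2.resize(s[150:255,235:390],None,fx=5,fy=5,interpolation=cv2.INTER_CUBIC)
cv2.imwrite("pics/crop.png",cv2.resize(np.vstack([a,b]),(452,600)) if 0 else a);cv2.imwrite("pics/crop2.png",b)
E
```

```text
orange
147 [274, 162, 15, 15] [281. 169.] [ 0.6092 -0.019   0.082 ]
105 [193, 165, 10, 15] [197.3 171.9] [0.6011 0.1942 0.082 ]
141 [275, 212, 14, 13] [282.1 218.2] [ 0.4835 -0.0219  0.082 ]
127 [194, 215, 13, 13] [199.6 221.1] [0.4758 0.1873 0.082 ]
yellow
19 [280, 157, 5, 5] [282.  159.1] [ 0.6347 -0.0216  0.082 ]
blue
3243 [209, 156, 59, 69] [239.  186.6] [0.5638 0.0879 0.082 ]
8 [271, 169, 2, 5] [271.4 170.6] [0.605  0.0055 0.082 ]
10 [208, 171, 2, 6] [208.6 173.3] [0.5976 0.1654 0.082 ]
74 [172, 191, 10, 10] [176.7 195.4] [0.541  0.2459 0.082 ]
11 [273, 217, 2, 6] [273.5 219.7] [ 0.4796 -0.      0.082 ]
21 [227, 219, 5, 5] [228.9 221.2] [0.4756 0.1131 0.082 ]
17 [240, 219, 5, 5] [242.2 220.8] [0.4767 0.0794 0.082 ]
22 [254, 218, 5, 5] [255.9 220.1] [0.4785 0.0447 0.082 ]
red
11 [307, 200, 3, 5] [307.8 202. ] [ 0.5249 -0.0874  0.082 ]
5 [304, 202, 2, 3] [304.6 202.8] [ 0.5228 -0.0792  0.082 ]
white 2340 [165, 145, 47, 100] [181.7 190.2]
white 113 [266, 157, 14, 17] [271.  162.1]
white 21 [285, 157, 4, 8] [286.5 160.5]
white 441 [268, 182, 21, 31] [279.2 197.9]
white 132 [301, 214, 19, 18] [312.9 221.4]
white 25 [247, 217, 6, 7] [249.4 219.8]
white 198 [186, 227, 25, 18] [199.9 234.1]
white 21 [274, 232, 9, 4] [278.2 233.5]
```

View pics/crop.png

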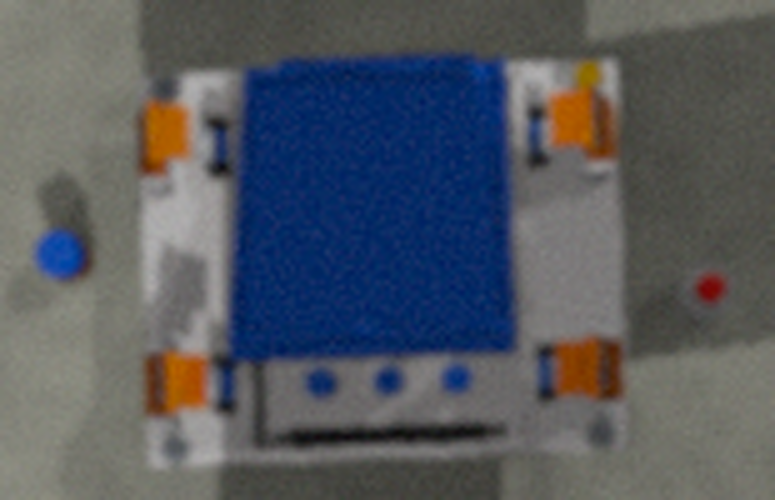

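View pics/crop2.png

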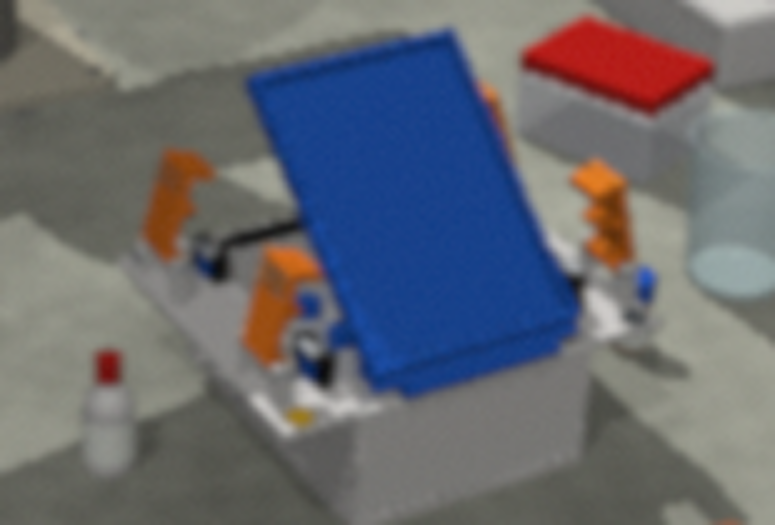

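Crops so far (4 pictures viewed): the yellow dot is at top-crop (588,75), which is the far right corner. The grey dots are at about (168,87), (176,446) and (600,432). The lid is open and all four clips are upright.

```bash
cat >> h.py <<'E'
def tri(c1,p1,c2,p2):
    A,a=ray(c1,p1);B,b=ray(c2,p2);a,b=a[0],b[0]
    t=np.linalg.lstsq(np.c_[a,-b],B-A,rcond=None)[0];P,Q=A+a*t[0],B+b*t[1];return (P+Q)/2,np.linalg.norm(P-Q)
E
python3 - <<'E'
from h import *
from scipy.spatial.transform import Rotation as Ro
c=dict(np.load("top0.npz"));s=dict(np.load("scene0.npz"));p=c["pixels"]
g=cv2.cvtColor(p,cv2.COLOR_BGR2GRAY).astype(float)
def cen(u,v,r=4):
    for _ in range(4):
        U,V=np.meshgrid(np.arange(560),np.arange(420));k=(np.hypot(U-u,V-v)<r)
        w=np.clip(np.percentile(g[k],70)-g,0,None)*k;w[w<0.35*w.max()]=0;u,v=(w*U).sum()/w.sum(),(w*V).sum()/w.sum()
    return u,v
px=[(282,159.1),cen(198.4,162,3),cen(199.9,234),cen(284.7,231.2)];print(np.round(px,1))
W=plane(c,px,.083)[:,:2];L=np.array([[.0915,-.108],[.0915,.108],[-.0915,.108],[-.0915,-.108]])
def fit(L,W):
    a,b=L-L.mean(0),W-W.mean(0);y=np.arctan2((a[:,0]*b[:,1]-a[:,1]*b[:,0]).sum(),(a*b).sum())
    R=np.array([[np.cos(y),-np.sin(y)],[np.sin(y),np.cos(y)]]);t=W.mean(0)-R@L.mean(0);return y,R,t,W-(L@R.T+t)
for k in([0,1,2,3],[0,2,3]):
    y,R,t,r=fit(L[k],W[k]);print(k,"yaw",y.round(4),"t",t.round(4),"res mm",(r*1e3).round(1).tolist())
y,R,t,r=fit(L,W)
hs=cv2.cvtColor(s["pixels"],cv2.COLOR_BGR2HSV);m=(hs[...,0]>20)&(hs[...,0]<36)&(hs[...,1]>110);m[:225]=0;m[250:]=0;m[:,:270]=0;m[:,310:]=0
print(blobs(m,3));print("tri dot",tri(c,px[0],s,blobs(m,3)[0][2]))
# lid: free-edge mid, from both views
e=[(211.3,216),(267.6,215.3)];q=[(235+252/5,150+78/5),(235+450/5,150+32/5)]
for a,b in zip(e[::-1],q):
    P,d=tri(c,a,s,b);l=R.T@(P[:2]-t);print("lid corner carrier",l.round(4),P[2].round(4),d.round(4),"th",np.arctan2(P[2]-.086,.1-l[0]))
T=Ro.from_rotvec([1.99,.427,-1.99]).as_matrix();print(T)
np.savez("pose.npz",y=y,R=R,t=t)
for n,l in dict(front=[-.07,0],FR=[.06,-.064],NL=[-.06,.064],FL=[.06,.064],NR=[-.06,-.064]).items():print(n,R@l+t)
E
```

```text
[[282.  159.1]
 [197.5 162.1]
 [199.5 233.8]
 [284.7 231. ]]
[0, 1, 2, 3] yaw 0.0372 t [0.5388 0.0827] res mm [[0.3, 0.3], [-0.2, -0.2], [0.2, -0.2], [-0.3, 0.2]]
[0, 2, 3] yaw 0.0372 t [0.5388 0.0828] res mm [[0.2, 0.2], [0.1, -0.3], [-0.4, 0.1]]
[(np.int32(11), [293, 232, 4, 3], array([294.6, 232.9]))]
tri dot (array([ 0.63470055, -0.02045032,  0.08510936]), np.float64(0.0022959589276383683))
lid corner carrier [-0.0533 -0.0613] 0.2068 0.01 th 0.6672157958083333
lid corner carrier [-0.0505  0.0669] 0.2072 0.0091 th 0.6778909357056372
[[-4.03120942e-04  4.08534871e-01 -9.12742624e-01]
 [ 1.88739301e-03 -9.12740761e-01 -4.08534871e-01]
 [-9.99998138e-01 -1.88739301e-03 -4.03120942e-04]]
front [0.4688042  0.08014048]
FR [0.60109322 0.02101675]
NL [0.47641844 0.14446795]
FL [0.59633552 0.1489283 ]
NR [0.48117614 0.0165564 ]
```

The carrier pose fits well: centre (0.539, 0.083), yaw 0.037 and residuals under 0.5 mm. The lid is at about 0.67 rad, and the first clip is far right. Next I move above the lid front with the jaws shut and turn the tool so its narrow side lies along the lid.

>>> apply_moves --series '[{"jaw": 1, "linear": [-0.1, 0, 0], "roll": 0}, {"jaw": 1, "linear": [-0.1, -0.2, -0.2], "roll": 0.3}, {"jaw": 1, "linear": [-0.1, -0.777, -0.828], "roll": 0.733}, {"jaw": 1, "linear": [-0.1, -0.777, -0.828], "roll": 0.733}, {"jaw": 1, "linear": [-0.1, -0.777, -0.828], "roll": 0.733}, {"jaw": 1, "linear": [-0.1, -0.777, -0.828], "roll": 0.733}, {"jaw": 1, "linear": [-0.1, -0.777, -0.828], "roll": 0.733}, {"jaw": 1, "linear": [-0.1, -0.777, -0.828], "roll": 0.733}, {"jaw": 1, "linear": [-0.1, -0.777, -0.828], "roll": 0.733}, {"jaw": 1, "linear": [-0.1, -0.777, -0.828], "roll": 0.733}, {"jaw": 1, "linear": [-0.1, -0.777, -0.828], "roll": 0.733}, {"jaw": 1, "linear": [-0.1, -0.777, -0.828], "roll": 0.733}, {"jaw": 1, "linear": [-0.1, -0.777, -0.828], "roll": 0.733}, {"jaw": 1, "linear": [-0.1, -0.777, -0.828], "roll": 0.733}, {"jaw": 1, "linear": [-0.1, -0.777, -0.828], "roll": 0.733}, {"jaw": 1, "linear": [-0.1, -0.777, -0.828], "roll": 0.733}, {"jaw": 1, "linear": [-0.1, -0.777, -0.828], "roll": 0.733}]'

```text
t: 2.22
tool_pos: [0.508, 0.0804, 0.2787]
orientation: [2.204, 0.041, -2.204]
force: [-0.5, -0.4, 0.5]
opening: 0.0003
```

>>> apply_moves --series '[{"jaw": 1, "linear": [0.07, 0, -0.018], "roll": 0}, {"jaw": 1, "linear": [0.115, 0, -0.018], "roll": 0}, {"jaw": 1, "linear": [0.134, 0, -0.018], "roll": 0}, {"jaw": 1, "linear": [0.15, 0, -0.005], "roll": 0}, {"jaw": 1, "linear": [0.167, 0, 0.007], "roll": 0}, {"jaw": 1, "linear": [0.186, 0, 0.017], "roll": 0}, {"jaw": 1, "linear": [0.205, 0, 0.027], "roll": 0}, {"jaw": 1, "linear": [0.225, 0, 0.035], "roll": 0}, {"jaw": 1, "linear": [0.245, 0, 0.042], "roll": 0}, {"jaw": 1, "linear": [0.265, 0, 0.046], "roll": 0}, {"jaw": 1, "linear": [0.28, 0, 0.05], "roll": 0}, {"jaw": 1, "linear": [0.286, 0, 0.05], "roll": 0}, {"jaw": 1, "linear": [0.286, 0, 0.05], "roll": 0}]'

```text
t: 3.85
tool_pos: [0.4777, 0.0797, 0.1068]
orientation: [2.203, 0.041, -2.205]
force: [1.1, 0.4, 0.4]
opening: 0.0002
```

>>> apply_moves --series '[{"jaw": 1, "linear": [0.008, 0, 0], "roll": 0}, {"jaw": 1, "linear": [0.016, 0, 0], "roll": 0}, {"jaw": 1, "linear": [0.02, 0, 0], "roll": 0}, {"jaw": 1, "linear": [0.023, 0, 0], "roll": 0}, {"jaw": 1, "linear": [0.0247, 0, 0], "roll": 0}, {"jaw": 1, "linear": [0.0247, 0, 0], "roll": 0}]'

```text
t: 4.6
tool_pos: [0.4777, 0.0797, 0.0918]
orientation: [2.203, 0.041, -2.205]
force: [-0.0, -0.2, 0.6]
opening: 0.0007
```

>>> apply_moves --series '[{"jaw": 1, "linear": [0.0015, 0, 0], "roll": 0}, {"jaw": 1, "linear": [0.003, 0, 0], "roll": 0}, {"jaw": 1, "linear": [0.003, 0, 0], "roll": 0}]'

```text
t: 4.97
tool_pos: [0.4777, 0.0797, 0.09]
orientation: [2.203, 0.041, -2.205]
force: [0.0, 1.1, -0.5]
opening: 0.0004
```

Run:
```python
from plant import *
from h import *
s=read_state();print(s["tool_pos"],s["force"])
c=read_camera("scene");cv2.imwrite("pics/s1.png",cv2.resize(c["pixels"][130:265,235:390],None,fx=4,fy=4,interpolation=cv2.INTER_CUBIC))
```

```text
[0.47774211 0.07970808 0.09003491] [ 0.0333701   1.0659392  -0.51191595]
```

View pics/s1.png

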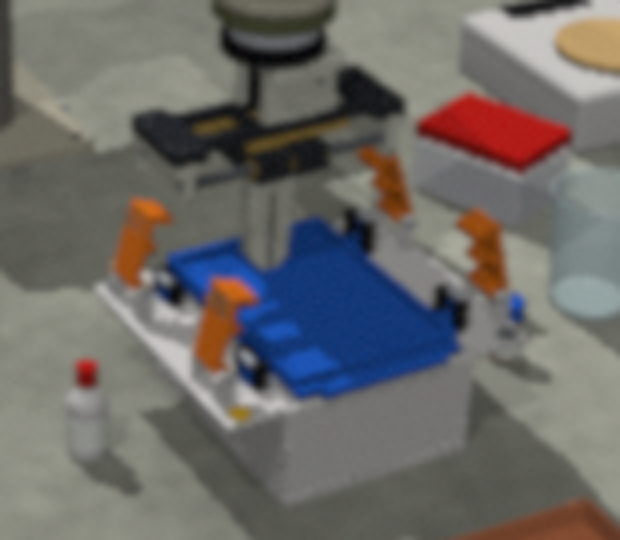

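Picture 5 shows the lid almost flat under the finger, which meets it at crop (268,260), and all four clips are still upright. I press on against the seal.

>>> apply_moves --series '[{"jaw": 1, "linear": [0.0017, 0, 0], "roll": 0}, {"jaw": 1, "linear": [0.0033, 0, 0], "roll": 0}, {"jaw": 1, "linear": [0.0033, 0, 0], "roll": 0}]'

```text
t: 5.4
tool_pos: [0.4778, 0.0797, 0.089]
orientation: [2.203, 0.041, -2.205]
force: [-5.3, 0.0, 10.0]
opening: 0.0008
```

The lid is on its seal (10 N at z 0.089). I lift and go outside the far right clip, turning the tool 90°.

>>> apply_moves --series '[{"jaw": 1, "linear": [-0.1, 0, 0], "roll": 0}, {"jaw": 1, "linear": [-0.2, 0, 0], "roll": 0}, {"jaw": 1, "linear": [-0.268, 0.1, -0.1], "roll": -0.35}, {"jaw": 1, "linear": [-0.268, 0.2405, -0.2018], "roll": -0.7}, {"jaw": 1, "linear": [-0.268, 0.2405, -0.2018], "roll": -1}, {"jaw": 1, "linear": [-0.268, 0.2405, -0.2018], "roll": -1}, {"jaw": 1, "linear": [-0.268, 0.2405, -0.2018], "roll": -1}]'

```text
t: 6.28
tool_pos: [0.6039, -0.0606, 0.2487]
orientation: [1.906, 0.548, -1.909]
force: [-1.6, -0.5, 0.7]
opening: 0.0007
```

>>> apply_moves --series '[{"jaw": 1, "linear": [0, 0, 0], "roll": -0.35}, {"jaw": 1, "linear": [0, 0, 0], "roll": -0.7}, {"jaw": 1, "linear": [0, 0, 0], "roll": -1}, {"jaw": 1, "linear": [0, 0, 0], "roll": -1}]'

```text
t: 6.78
tool_pos: [0.6033, -0.0591, 0.249]
orientation: [1.561, 0.939, -1.562]
force: [-1.0, -0.6, 0.4]
opening: 0.0003
```

>>> apply_moves --series '[{"jaw": 1, "linear": [0, 0, 0], "roll": -0.35}, {"jaw": 1, "linear": [0, 0, 0], "roll": -0.7}, {"jaw": 1, "linear": [0, 0, 0], "roll": -1}, {"jaw": 1, "linear": [0, 0, 0], "roll": -1}]'

```text
t: 7.28
tool_pos: [0.603, -0.0582, 0.2491]
orientation: [1.189, 1.226, -1.188]
force: [-1.3, 0.2, 0.1]
opening: 0.0006
```

```bash
cat > st.py <<'E'
from plant import *
from h import *
from scipy.spatial.transform import Rotation as Ro
P=np.load("pose.npz");R,t=P["R"],P["t"]
s=read_state();T=Ro.from_rotvec(s["orientation"]).as_matrix()
Rc=np.eye(3);Rc[:2,:2]=R
print("t",s["t"],"carrier",(np.r_[R.T@(s["tool_pos"][:2]-t),s["tool_pos"][2]]*1e3).round(1),"F",s["force"].round(1));print("tool axes in carrier\n",(Rc.T@T).round(3),s["q"].round(2))
E
python3 st.py
python3 - <<'E'
from plant import *
from h import *
for n in("scene","top"):
    c=read_camera(n);np.savez(f"{n}1.npz",**c)
a=dict(np.load("scene1.npz"))["pixels"][130:265,235:390];b=dict(np.load("top1.npz"))["pixels"][140:250,165:320]
cv2.imwrite("pics/s2.png",np.hstack([cv2.resize(x,(400,300),interpolation=cv2.INTER_CUBIC) for x in(a,b)]))
E
```

```text
t 7.275 carrier [  58.9 -143.3  249.1] F [-1.3  0.2  0.1]
tool axes in carrier
 [[-0.002  1.    -0.008]
 [ 0.003 -0.008 -1.   ]
 [-1.    -0.002 -0.003]] [-0.18  0.14  1.43  0.    1.58 -0.21]
```

View pics/s2.png

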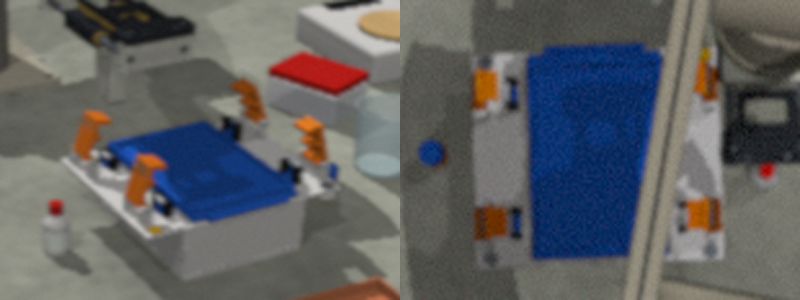

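Picture 6 shows the lid shut and staying flat. The clips are upright and the tool hangs outside the far right clip. I sweep that clip over along its arc.

>>> apply_moves --series '[{"jaw": 1, "linear": [0.08, 0.002, 0], "roll": 0}, {"jaw": 1, "linear": [0.166, 0.002, 0], "roll": 0}, {"jaw": 1, "linear": [0.167, 0.002, -0.016], "roll": 0}, {"jaw": 1, "linear": [0.167, 0.002, -0.032], "roll": 0}, {"jaw": 1, "linear": [0.165, 0.002, -0.0475], "roll": 0}, {"jaw": 1, "linear": [0.167, 0.002, -0.059], "roll": 0}, {"jaw": 1, "linear": [0.17, 0.002, -0.07], "roll": 0}, {"jaw": 1, "linear": [0.177, 0.002, -0.0845], "roll": 0}, {"jaw": 1, "linear": [0.186, 0.002, -0.097], "roll": 0}, {"jaw": 1, "linear": [0.189, 0.002, -0.102], "roll": 0}, {"jaw": 1, "linear": [0.189, 0.002, -0.102], "roll": 0}]'

```text
t: 8.75
tool_pos: [0.6021, 0.0032, 0.1353]
orientation: [1.189, 1.226, -1.189]
force: [0.2, -0.4, -0.4]
opening: 0.0005
```

```bash
python3 st.py
python3 - <<'E'
from plant import *
from h import *
c=read_camera("scene");cv2.imwrite("pics/s3.png",cv2.resize(c["pixels"][130:265,235:390],None,fx=4,fy=4,interpolation=cv2.INTER_CUBIC))
E
```

```text
t 8.75 carrier [ 60.3 -81.9 135.3] F [ 0.2 -0.4 -0.4]
tool axes in carrier
 [[-0.002  1.    -0.009]
 [ 0.003 -0.009 -1.   ]
 [-1.    -0.002 -0.003]] [-0.08  0.19  1.58  0.    1.38 -0.11]
```

View pics/s3.png

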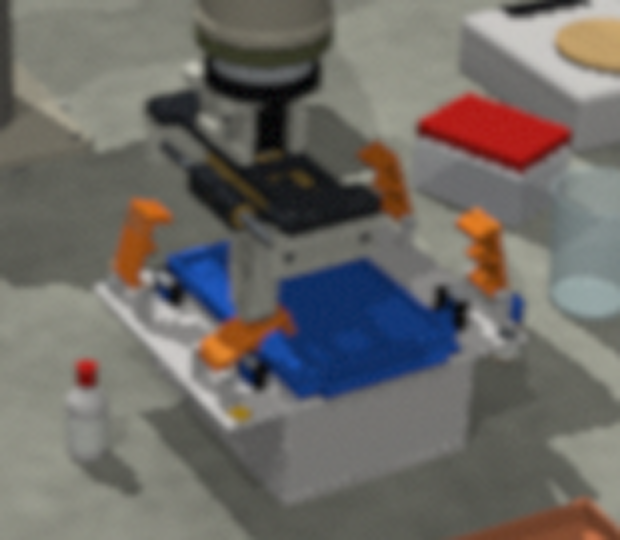

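Picture 7 shows the far right clip swung in under the finger at (255,325). I now press down in small steps.

>>> apply_moves --series '[{"jaw": 1, "linear": [0.004, 0, -0.005], "roll": 0}, {"jaw": 1, "linear": [0.008, 0, -0.011], "roll": 0}, {"jaw": 1, "linear": [0.011, 0, -0.016], "roll": 0}, {"jaw": 1, "linear": [0.014, 0, -0.02], "roll": 0}, {"jaw": 1, "linear": [0.014, 0, -0.02], "roll": 0}]'

```text
t: 9.43
tool_pos: [0.6018, 0.0153, 0.1271]
orientation: [1.189, 1.226, -1.189]
force: [0.3, 0.5, 0.4]
opening: 0.0005
```

>>> apply_moves --series '[{"jaw": 1, "linear": [0.0017, 0, 0], "roll": 0}, {"jaw": 1, "linear": [0.0033, 0, 0], "roll": 0}, {"jaw": 1, "linear": [0.0033, 0, 0], "roll": 0}]'

```text
t: 9.8
tool_pos: [0.6019, 0.0153, 0.1252]
orientation: [1.189, 1.226, -1.189]
force: [0.5, 0.2, 2.5]
opening: 0.0006
```

>>> apply_moves --series '[{"jaw": 1, "linear": [0.001, 0, 0], "roll": 0}, {"jaw": 1, "linear": [0.0017, 0, 0], "roll": 0}, {"jaw": 1, "linear": [0.0017, 0, 0], "roll": 0}]'

```text
t: 10.18
tool_pos: [0.602, 0.0154, 0.1244]
orientation: [1.19, 1.226, -1.188]
force: [-0.1, 1.1, 3.5]
opening: 0.0005
```

>>> apply_moves --series '[{"jaw": 1, "linear": [0.0013, 0, 0], "roll": 0}, {"jaw": 1, "linear": [0.0025, 0, 0], "roll": 0}, {"jaw": 1, "linear": [0.0025, 0, 0], "roll": 0}]'

```text
t: 10.55
tool_pos: [0.6021, 0.0156, 0.123]
orientation: [1.19, 1.226, -1.188]
force: [-0.2, 2.0, 3.3]
opening: 0.0003
```

>>> apply_moves --series '[{"jaw": 1, "linear": [0.0013, 0, 0], "roll": 0}, {"jaw": 1, "linear": [0.0025, 0, 0], "roll": 0}, {"jaw": 1, "linear": [0.0025, 0, 0], "roll": 0}]'

```text
t: 10.92
tool_pos: [0.6022, 0.0157, 0.1215]
orientation: [1.19, 1.226, -1.188]
force: [0.1, 2.7, 4.6]
opening: 0.0005
```

>>> apply_moves --series '[{"jaw": 1, "linear": [0.0013, 0, 0], "roll": 0}, {"jaw": 1, "linear": [0.0025, 0, 0], "roll": 0}, {"jaw": 1, "linear": [0.0025, 0, 0], "roll": 0}]'

```text
t: 11.3
tool_pos: [0.6023, 0.0157, 0.1199]
orientation: [1.19, 1.226, -1.188]
force: [-0.2, 2.7, 3.7]
opening: 0.0008
```

>>> apply_moves --series '[{"jaw": 1, "linear": [0.0013, 0, 0], "roll": 0}, {"jaw": 1, "linear": [0.0025, 0, 0], "roll": 0}, {"jaw": 1, "linear": [0.0025, 0, 0], "roll": 0}]'

```text
t: 11.68
tool_pos: [0.6022, 0.0155, 0.1182]
orientation: [1.19, 1.226, -1.188]
force: [0.9, 1.6, 2.6]
opening: 0.0003
```

>>> apply_moves --series '[{"jaw": 1, "linear": [0.0013, 0, 0], "roll": 0}, {"jaw": 1, "linear": [0.0025, 0, 0], "roll": 0}, {"jaw": 1, "linear": [0.0025, 0, 0], "roll": 0}]'

```text
t: 12.05
tool_pos: [0.6021, 0.0154, 0.1164]
orientation: [1.19, 1.226, -1.188]
force: [-0.0, 0.6, 1.4]
opening: 0.0005
```

>>> apply_moves --series '[{"jaw": 1, "linear": [0.0013, 0, 0], "roll": 0}, {"jaw": 1, "linear": [0.0025, 0, 0], "roll": 0}, {"jaw": 1, "linear": [0.0025, 0, 0], "roll": 0}]'

```text
t: 12.42
tool_pos: [0.6017, 0.0152, 0.1145]
orientation: [1.189, 1.226, -1.189]
force: [1.2, 0.5, 1.1]
opening: 0.0008
```

>>> apply_moves --series '[{"jaw": 1, "linear": [0.0013, 0, 0], "roll": 0}, {"jaw": 1, "linear": [0.0025, 0, 0], "roll": 0}, {"jaw": 1, "linear": [0.0025, 0, 0], "roll": 0}]'

```text
t: 12.8
tool_pos: [0.6016, 0.0151, 0.1129]
orientation: [1.189, 1.226, -1.19]
force: [-0.9, 0.1, 0.1]
opening: 0.0002
```

>>> apply_moves --series '[{"jaw": 1, "linear": [0.0013, 0, 0], "roll": 0}, {"jaw": 1, "linear": [0.0025, 0, 0], "roll": 0}, {"jaw": 1, "linear": [0.0025, 0, 0], "roll": 0}]'

```text
t: 13.18
tool_pos: [0.6017, 0.0151, 0.1122]
orientation: [1.189, 1.226, -1.189]
force: [-3.6, 0.1, 6.8]
opening: 0.0003
```

>>> apply_moves --series '[{"jaw": 1, "linear": [0.0007, 0, 0], "roll": 0}, {"jaw": 1, "linear": [0.0014, 0, 0], "roll": 0}, {"jaw": 1, "linear": [0.0014, 0, 0], "roll": 0}]'

```text
t: 13.55
tool_pos: [0.6017, 0.0151, 0.1122]
orientation: [1.189, 1.226, -1.189]
force: [-3.9, -0.1, 7.6]
opening: 0.0006
```

>>> apply_moves --series '[{"jaw": 1, "linear": [0.0012, 0, 0], "roll": 0}, {"jaw": 1, "linear": [0.0024, 0, 0], "roll": 0}, {"jaw": 1, "linear": [0.0024, 0, 0], "roll": 0}]'

```text
t: 13.92
tool_pos: [0.6018, 0.0152, 0.1119]
orientation: [1.189, 1.226, -1.189]
force: [-5.8, -0.5, 10.5]
opening: 0.0001
```

>>> apply_moves --series '[{"jaw": 1, "linear": [0.0015, 0, 0], "roll": 0}, {"jaw": 1, "linear": [0.0031, 0, 0], "roll": 0}, {"jaw": 1, "linear": [0.0031, 0, 0], "roll": 0}]'

```text
t: 14.3
tool_pos: [0.6018, 0.0152, 0.1117]
orientation: [1.189, 1.225, -1.189]
force: [-8.0, 0.2, 12.7]
opening: 0.0004
```

Far right peaked at 4.6 N, dropped to about 0, and then met a firm stop at z 0.112 with 12.7 N. I let go and move over outside the near left clip, looking on the way.

>>> apply_moves --series '[{"jaw": 1, "linear": [-0.08, 0, 0], "roll": 0}, {"jaw": 1, "linear": [-0.18, 0, 0], "roll": 0}, {"jaw": 1, "linear": [-0.23, -0.06, -0.1], "roll": 0}, {"jaw": 1, "linear": [-0.23, -0.12, -0.2], "roll": 0}, {"jaw": 1, "linear": [-0.23, -0.18, -0.3], "roll": 0}, {"jaw": 1, "linear": [-0.23, -0.204, -0.355], "roll": 0}, {"jaw": 1, "linear": [-0.23, -0.204, -0.355], "roll": 0}, {"jaw": 1, "linear": [-0.23, -0.204, -0.355], "roll": 0}]'

```text
t: 15.3
tool_pos: [0.4738, 0.2243, 0.2502]
orientation: [1.188, 1.225, -1.188]
force: [0.1, -0.4, -0.2]
opening: 0.0006
```

```bash
python3 st.py
python3 - <<'E'
from plant import *
from h import *
c=read_camera("scene");cv2.imwrite("pics/s4.png",cv2.resize(c["pixels"][130:265,235:390],None,fx=4,fy=4,interpolation=cv2.INTER_CUBIC))
E
```

```text
t 15.3 carrier [-59.7 143.8 250.2] F [ 0.1 -0.4 -0.2]
tool axes in carrier
 [[-0.001  1.    -0.008]
 [ 0.002 -0.008 -1.   ]
 [-1.    -0.001 -0.002]] [ 0.34 -0.09  1.65  0.    1.58  0.31]
```

View pics/s4.png

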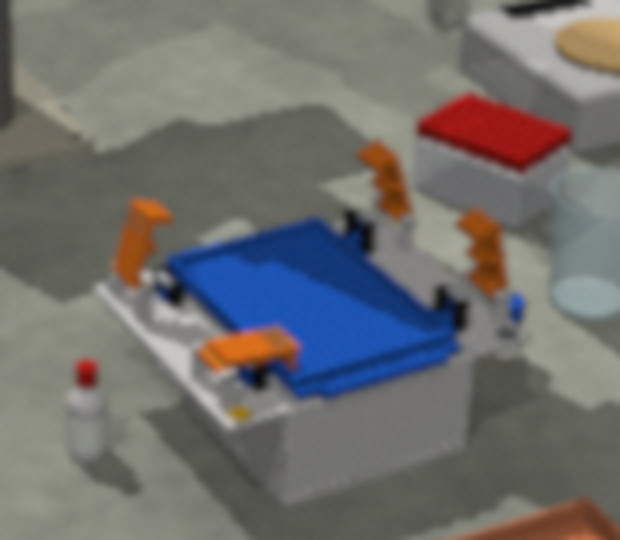

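Picture 8 shows the far right clip level and latched at (250,347), with everything else unmoved. Next is the near left clip.

>>> apply_moves --series '[{"jaw": 1, "linear": [0.08, 0, 0], "roll": 0}, {"jaw": 1, "linear": [0.168, 0, 0], "roll": 0}, {"jaw": 1, "linear": [0.169, 0, 0.016], "roll": 0}, {"jaw": 1, "linear": [0.169, 0, 0.032], "roll": 0}, {"jaw": 1, "linear": [0.167, 0, 0.048], "roll": 0}, {"jaw": 1, "linear": [0.169, 0, 0.06], "roll": 0}, {"jaw": 1, "linear": [0.172, 0, 0.071], "roll": 0}, {"jaw": 1, "linear": [0.179, 0, 0.085], "roll": 0}, {"jaw": 1, "linear": [0.188, 0, 0.098], "roll": 0}, {"jaw": 1, "linear": [0.191, 0, 0.103], "roll": 0}, {"jaw": 1, "linear": [0.195, 0, 0.108], "roll": 0}, {"jaw": 1, "linear": [0.199, 0, 0.114], "roll": 0}, {"jaw": 1, "linear": [0.202, 0, 0.12], "roll": 0}, {"jaw": 1, "linear": [0.203, 0, 0.123], "roll": 0}, {"jaw": 1, "linear": [0.203, 0, 0.123], "roll": 0}]'

```text
t: 17.23
tool_pos: [0.476, 0.1497, 0.1281]
orientation: [1.189, 1.224, -1.19]
force: [-0.6, -0.0, 0.8]
opening: 0.0008
```

>>> apply_moves --series '[{"jaw": 1, "linear": [0.0015, 0, 0], "roll": 0}, {"jaw": 1, "linear": [0.003, 0, 0], "roll": 0}, {"jaw": 1, "linear": [0.003, 0, 0], "roll": 0}]'

```text
t: 17.6
tool_pos: [0.4758, 0.1496, 0.1261]
orientation: [1.189, 1.224, -1.19]
force: [0.6, 0.1, -0.7]
opening: 0.0004
```

>>> apply_moves --series '[{"jaw": 1, "linear": [0.0015, 0, 0], "roll": 0}, {"jaw": 1, "linear": [0.003, 0, 0], "roll": 0}, {"jaw": 1, "linear": [0.003, 0, 0], "roll": 0}]'

```text
t: 17.98
tool_pos: [0.4757, 0.1496, 0.1241]
orientation: [1.188, 1.225, -1.19]
force: [-0.1, 0.5, 0.3]
opening: 0.0006
```

>>> apply_moves --series '[{"jaw": 1, "linear": [0.0015, 0, 0], "roll": 0}, {"jaw": 1, "linear": [0.003, 0, 0], "roll": 0}, {"jaw": 1, "linear": [0.003, 0, 0], "roll": 0}]'

```text
t: 18.35
tool_pos: [0.4756, 0.1496, 0.1222]
orientation: [1.188, 1.225, -1.19]
force: [0.2, -0.0, -0.3]
opening: 0.0006
```

>>> apply_moves --series '[{"jaw": 1, "linear": [0.0015, 0, 0], "roll": 0}, {"jaw": 1, "linear": [0.003, 0, 0], "roll": 0}, {"jaw": 1, "linear": [0.003, 0, 0], "roll": 0}]'

```text
t: 18.73
tool_pos: [0.4757, 0.1496, 0.1205]
orientation: [1.188, 1.224, -1.19]
force: [-0.8, -0.7, 1.1]
opening: 0.0009
```

>>> apply_moves --series '[{"jaw": 1, "linear": [0.0015, 0, 0], "roll": 0}, {"jaw": 1, "linear": [0.003, 0, 0], "roll": 0}, {"jaw": 1, "linear": [0.003, 0, 0], "roll": 0}]'

```text
t: 19.1
tool_pos: [0.4759, 0.1493, 0.1194]
orientation: [1.188, 1.224, -1.19]
force: [-2.7, -2.5, 7.4]
opening: 0.0003
```

>>> apply_moves --series '[{"jaw": 1, "linear": [0.0015, 0, 0], "roll": 0}, {"jaw": 1, "linear": [0.003, 0, 0], "roll": 0}, {"jaw": 1, "linear": [0.003, 0, 0], "roll": 0}]'

```text
t: 19.48
tool_pos: [0.476, 0.1492, 0.1188]
orientation: [1.188, 1.223, -1.19]
force: [-5.1, -2.7, 11.1]
opening: 0.0004
```

>>> apply_moves --series '[{"jaw": 1, "linear": [0.0015, 0, 0], "roll": 0}, {"jaw": 1, "linear": [0.003, 0, 0], "roll": 0}, {"jaw": 1, "linear": [0.003, 0, 0], "roll": 0}]'

```text
t: 19.85
tool_pos: [0.476, 0.1491, 0.1184]
orientation: [1.188, 1.223, -1.19]
force: [-6.4, -2.7, 14.6]
opening: 0.0004
```

Near left reads 14.6 N at z 0.118 with little movement. That looks like the stop, with the snap crossed during the faster sweep. I let go and check before going on.

>>> apply_moves --series '[{"jaw": 1, "linear": [-0.08, 0, 0], "roll": 0}, {"jaw": 1, "linear": [-0.18, 0, 0], "roll": 0}, {"jaw": 1, "linear": [-0.22, 0.07, -0.06], "roll": 0}, {"jaw": 1, "linear": [-0.22, 0.15, -0.125], "roll": 0}, {"jaw": 1, "linear": [-0.22, 0.2, -0.125], "roll": 0}, {"jaw": 1, "linear": [-0.22, 0.2, -0.125], "roll": 0}, {"jaw": 1, "linear": [-0.22, 0.2, -0.125], "roll": 0}]'

```text
t: 20.72
tool_pos: [0.5935, 0.2272, 0.2496]
orientation: [1.187, 1.224, -1.191]
force: [-0.6, -0.4, 0.7]
opening: 0.0006
```

```bash
python3 st.py
python3 - <<'E'
from plant import *
from h import *
a=read_camera("scene")["pixels"][130:265,235:390];b=read_camera("top")["pixels"][140:250,165:320]
cv2.imwrite("pics/s5.png",np.hstack([cv2.resize(x,(400,300),interpolation=cv2.INTER_CUBIC) for x in(a,b)]))
E
```

```text
t 20.725 carrier [ 60.1 142.4 249.6] F [-0.6 -0.4  0.7]
tool axes in carrier
 [[-0.003  1.    -0.01 ]
 [-0.    -0.01  -1.   ]
 [-1.    -0.003  0.   ]] [0.28 0.22 1.33 0.   1.59 0.26]
```

View pics/s5.png

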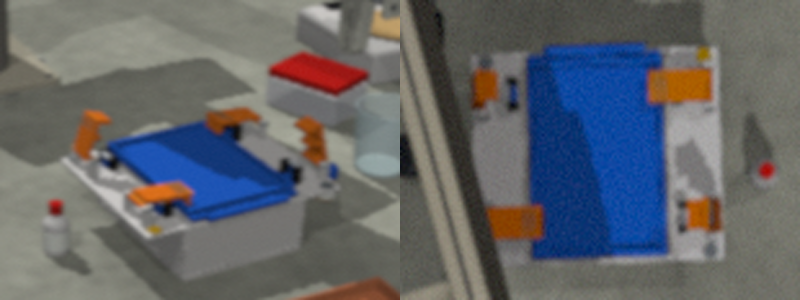

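Picture 9 shows near left (235,120) and far right (160,195) both level and latched without the tool. Next is the far left clip, slower from higher up.

>>> apply_moves --series '[{"jaw": 1, "linear": [0.08, 0, 0], "roll": 0}, {"jaw": 1, "linear": [0.167, 0, 0], "roll": 0}, {"jaw": 1, "linear": [0.168, 0, 0.014], "roll": 0}, {"jaw": 1, "linear": [0.168, 0, 0.03], "roll": 0}, {"jaw": 1, "linear": [0.166, 0, 0.046], "roll": 0}, {"jaw": 1, "linear": [0.168, 0, 0.058], "roll": 0}, {"jaw": 1, "linear": [0.171, 0, 0.069], "roll": 0}, {"jaw": 1, "linear": [0.178, 0, 0.083], "roll": 0}, {"jaw": 1, "linear": [0.187, 0, 0.096], "roll": 0}, {"jaw": 1, "linear": [0.19, 0, 0.101], "roll": 0}, {"jaw": 1, "linear": [0.193, 0, 0.108], "roll": 0}, {"jaw": 1, "linear": [0.194, 0, 0.115], "roll": 0}, {"jaw": 1, "linear": [0.194, 0, 0.121], "roll": 0}, {"jaw": 1, "linear": [0.194, 0, 0.121], "roll": 0}]'

```text
t: 22.58
tool_pos: [0.5954, 0.1543, 0.1342]
orientation: [1.188, 1.223, -1.19]
force: [0.1, 0.7, 1.2]
opening: 0.0003
```

>>> apply_moves --series '[{"jaw": 1, "linear": [0.0015, 0, 0], "roll": 0}, {"jaw": 1, "linear": [0.003, 0, 0], "roll": 0}, {"jaw": 1, "linear": [0.003, 0, 0], "roll": 0}]'

```text
t: 22.95
tool_pos: [0.5955, 0.1544, 0.1325]
orientation: [1.188, 1.223, -1.19]
force: [-0.4, -1.3, 2.1]
opening: 0.0004
```

>>> apply_moves --series '[{"jaw": 1, "linear": [0.0015, 0, 0], "roll": 0}, {"jaw": 1, "linear": [0.003, 0, 0], "roll": 0}, {"jaw": 1, "linear": [0.003, 0, 0], "roll": 0}]'

```text
t: 23.32
tool_pos: [0.5957, 0.1544, 0.1309]
orientation: [1.189, 1.222, -1.19]
force: [0.4, -0.5, 2.9]
opening: 0.0008
```

>>> apply_moves --series '[{"jaw": 1, "linear": [0.0015, 0, 0], "roll": 0}, {"jaw": 1, "linear": [0.003, 0, 0], "roll": 0}, {"jaw": 1, "linear": [0.003, 0, 0], "roll": 0}]'

```text
t: 23.7
tool_pos: [0.5958, 0.1543, 0.1291]
orientation: [1.189, 1.222, -1.189]
force: [-0.1, -1.1, 3.7]
opening: 0.0005
```

>>> apply_moves --series '[{"jaw": 1, "linear": [0.0015, 0, 0], "roll": 0}, {"jaw": 1, "linear": [0.003, 0, 0], "roll": 0}, {"jaw": 1, "linear": [0.003, 0, 0], "roll": 0}]'

```text
t: 24.08
tool_pos: [0.5958, 0.1544, 0.1272]
orientation: [1.189, 1.222, -1.189]
force: [1.1, -1.6, 2.5]
opening: 0.0002
```

>>> apply_moves --series '[{"jaw": 1, "linear": [0.0015, 0, 0], "roll": 0}, {"jaw": 1, "linear": [0.003, 0, 0], "roll": 0}, {"jaw": 1, "linear": [0.003, 0, 0], "roll": 0}]'

```text
t: 24.45
tool_pos: [0.5957, 0.1544, 0.1251]
orientation: [1.189, 1.222, -1.19]
force: [0.7, -0.5, 2.8]
opening: 0.0004
```

>>> apply_moves --series '[{"jaw": 1, "linear": [0.0015, 0, 0], "roll": 0}, {"jaw": 1, "linear": [0.003, 0, 0], "roll": 0}, {"jaw": 1, "linear": [0.003, 0, 0], "roll": 0}]'

```text
t: 24.82
tool_pos: [0.5954, 0.1545, 0.1229]
orientation: [1.188, 1.223, -1.19]
force: [0.8, -1.5, 1.2]
opening: 0.0003
```

>>> apply_moves --series '[{"jaw": 1, "linear": [0.0015, 0, 0], "roll": 0}, {"jaw": 1, "linear": [0.003, 0, 0], "roll": 0}, {"jaw": 1, "linear": [0.003, 0, 0], "roll": 0}]'

```text
t: 25.2
tool_pos: [0.595, 0.1545, 0.1206]
orientation: [1.188, 1.224, -1.191]
force: [0.4, -0.5, 0.2]
opening: 0.0007
```

>>> apply_moves --series '[{"jaw": 1, "linear": [0.0015, 0, 0], "roll": 0}, {"jaw": 1, "linear": [0.003, 0, 0], "roll": 0}, {"jaw": 1, "linear": [0.003, 0, 0], "roll": 0}]'

```text
t: 25.58
tool_pos: [0.5949, 0.1545, 0.1187]
orientation: [1.188, 1.224, -1.191]
force: [0.8, 0.2, 0.3]
opening: 0.0005
```

>>> apply_moves --series '[{"jaw": 1, "linear": [0.0015, 0, 0], "roll": 0}, {"jaw": 1, "linear": [0.003, 0, 0], "roll": 0}, {"jaw": 1, "linear": [0.003, 0, 0], "roll": 0}]'

```text
t: 25.95
tool_pos: [0.595, 0.1545, 0.1169]
orientation: [1.188, 1.224, -1.191]
force: [-0.1, 0.5, 0.7]
opening: 0.0009
```

>>> apply_moves --series '[{"jaw": 1, "linear": [0.0015, 0, 0], "roll": 0}, {"jaw": 1, "linear": [0.003, 0, 0], "roll": 0}, {"jaw": 1, "linear": [0.003, 0, 0], "roll": 0}]'

```text
t: 26.32
tool_pos: [0.5951, 0.1543, 0.1159]
orientation: [1.188, 1.223, -1.191]
force: [-3.3, -1.6, 6.7]
opening: 0.0006
```

>>> apply_moves --series '[{"jaw": 1, "linear": [0.0015, 0, 0], "roll": 0}, {"jaw": 1, "linear": [0.003, 0, 0], "roll": 0}, {"jaw": 1, "linear": [0.003, 0, 0], "roll": 0}]'

```text
t: 26.7
tool_pos: [0.5953, 0.1543, 0.1155]
orientation: [1.188, 1.223, -1.19]
force: [-5.4, -1.4, 9.7]
opening: 0.0006
```

>>> apply_moves --series '[{"jaw": 1, "linear": [0.0017, 0, 0], "roll": 0}, {"jaw": 1, "linear": [0.0034, 0, 0], "roll": 0}, {"jaw": 1, "linear": [0.0034, 0, 0], "roll": 0}]'

```text
t: 27.08
tool_pos: [0.5956, 0.1543, 0.1153]
orientation: [1.189, 1.222, -1.189]
force: [-7.0, -1.9, 11.8]
opening: 0.0008
```

>>> apply_moves --series '[{"jaw": 1, "linear": [0.0018, 0, 0], "roll": 0}, {"jaw": 1, "linear": [0.0036, 0, 0], "roll": 0}, {"jaw": 1, "linear": [0.0036, 0, 0], "roll": 0}]'

```text
t: 27.45
tool_pos: [0.5959, 0.1544, 0.1152]
orientation: [1.189, 1.221, -1.188]
force: [-7.2, -1.6, 13.9]
opening: 0.0008
```

Far left peaked at 3.7 N, gave way to about 0, and is home at 13.9 N. I let go and go outside the near right clip.

>>> apply_moves --series '[{"jaw": 1, "linear": [-0.08, 0, 0], "roll": 0}, {"jaw": 1, "linear": [-0.18, 0, 0], "roll": 0}, {"jaw": 1, "linear": [-0.225, -0.06, 0.1], "roll": 0}, {"jaw": 1, "linear": [-0.225, -0.12, 0.2], "roll": 0}, {"jaw": 1, "linear": [-0.225, -0.17, 0.3], "roll": 0}, {"jaw": 1, "linear": [-0.225, -0.196, 0.354], "roll": 0}, {"jaw": 1, "linear": [-0.225, -0.196, 0.354], "roll": 0}, {"jaw": 1, "linear": [-0.225, -0.196, 0.354], "roll": 0}]'

```text
t: 28.45
tool_pos: [0.4842, -0.0611, 0.2502]
orientation: [1.19, 1.221, -1.189]
force: [-0.5, 0.3, 1.0]
opening: 0.0008
```

```bash
python3 st.py
python3 - <<'E'
from plant import *
from h import *
a=read_camera("scene")["pixels"][130:265,235:390];b=read_camera("top")["pixels"][140:250,165:320]
cv2.imwrite("pics/s6.png",np.hstack([cv2.resize(x,(400,300),interpolation=cv2.INTER_CUBIC) for x in(a,b)]))
E
```

```text
t 28.45 carrier [ -59.8 -141.7  250.2] F [-0.5  0.3  1. ]
tool axes in carrier
 [[ 0.001  1.    -0.011]
 [ 0.    -0.011 -1.   ]
 [-1.     0.001 -0.   ]] [-0.23 -0.19  1.74  0.    1.59 -0.26]
```

View pics/s6.png

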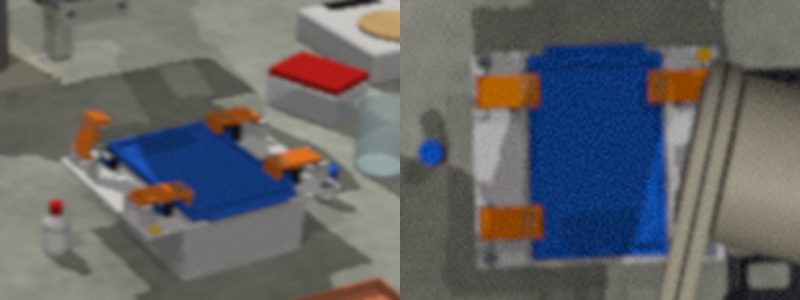

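Picture 10 shows far left, near left and far right all down, with only near right (90,130) still up.

>>> apply_moves --series '[{"jaw": 1, "linear": [0.08, 0, 0], "roll": 0}, {"jaw": 1, "linear": [0.168, 0, 0], "roll": 0}, {"jaw": 1, "linear": [0.169, 0, -0.013], "roll": 0}, {"jaw": 1, "linear": [0.169, 0, -0.029], "roll": 0}, {"jaw": 1, "linear": [0.167, 0, -0.045], "roll": 0}, {"jaw": 1, "linear": [0.169, 0, -0.057], "roll": 0}, {"jaw": 1, "linear": [0.172, 0, -0.068], "roll": 0}, {"jaw": 1, "linear": [0.179, 0, -0.082], "roll": 0}, {"jaw": 1, "linear": [0.188, 0, -0.095], "roll": 0}, {"jaw": 1, "linear": [0.191, 0, -0.1], "roll": 0}, {"jaw": 1, "linear": [0.194, 0, -0.107], "roll": 0}, {"jaw": 1, "linear": [0.195, 0, -0.114], "roll": 0}, {"jaw": 1, "linear": [0.195, 0, -0.12], "roll": 0}, {"jaw": 1, "linear": [0.195, 0, -0.12], "roll": 0}]'

```text
t: 30.3
tool_pos: [0.4826, 0.0121, 0.1332]
orientation: [1.188, 1.222, -1.187]
force: [0.0, -0.2, 0.8]
opening: 0.0002
```

>>> apply_moves --series '[{"jaw": 1, "linear": [0.0015, 0, 0], "roll": 0}, {"jaw": 1, "linear": [0.003, 0, 0], "roll": 0}, {"jaw": 1, "linear": [0.003, 0, 0], "roll": 0}]'

```text
t: 30.68
tool_pos: [0.4826, 0.012, 0.1314]
orientation: [1.188, 1.222, -1.187]
force: [0.4, -0.0, 0.2]
opening: 0.0004
```

>>> apply_moves --series '[{"jaw": 1, "linear": [0.0015, 0, 0], "roll": 0}, {"jaw": 1, "linear": [0.003, 0, 0], "roll": 0}, {"jaw": 1, "linear": [0.003, 0, 0], "roll": 0}]'

```text
t: 31.05
tool_pos: [0.4825, 0.012, 0.1294]
orientation: [1.188, 1.222, -1.187]
force: [-0.3, -0.1, 0.8]
opening: 0.0005
```

>>> apply_moves --series '[{"jaw": 1, "linear": [0.0015, 0, 0], "roll": 0}, {"jaw": 1, "linear": [0.003, 0, 0], "roll": 0}, {"jaw": 1, "linear": [0.003, 0, 0], "roll": 0}]'

```text
t: 31.42
tool_pos: [0.4824, 0.012, 0.1275]
orientation: [1.188, 1.222, -1.187]
force: [0.1, -0.8, -0.5]
opening: 0.0002
```

>>> apply_moves --series '[{"jaw": 1, "linear": [0.0015, 0, 0], "roll": 0}, {"jaw": 1, "linear": [0.003, 0, 0], "roll": 0}, {"jaw": 1, "linear": [0.003, 0, 0], "roll": 0}]'

```text
t: 31.8
tool_pos: [0.4824, 0.012, 0.1256]
orientation: [1.188, 1.222, -1.187]
force: [0.1, -0.0, 0.4]
opening: 0.0007
```

>>> apply_moves --series '[{"jaw": 1, "linear": [0.0015, 0, 0], "roll": 0}, {"jaw": 1, "linear": [0.003, 0, 0], "roll": 0}, {"jaw": 1, "linear": [0.003, 0, 0], "roll": 0}]'

```text
t: 32.17
tool_pos: [0.4824, 0.012, 0.1237]
orientation: [1.188, 1.223, -1.188]
force: [-0.4, 0.4, 0.6]
opening: 0.0005
```

>>> apply_moves --series '[{"jaw": 1, "linear": [0.0015, 0, 0], "roll": 0}, {"jaw": 1, "linear": [0.003, 0, 0], "roll": 0}, {"jaw": 1, "linear": [0.003, 0, 0], "roll": 0}]'

```text
t: 32.55
tool_pos: [0.4823, 0.0119, 0.1218]
orientation: [1.188, 1.223, -1.188]
force: [0.3, -0.3, 0.6]
opening: 0.0004
```

>>> apply_moves --series '[{"jaw": 1, "linear": [0.0015, 0, 0], "roll": 0}, {"jaw": 1, "linear": [0.003, 0, 0], "roll": 0}, {"jaw": 1, "linear": [0.003, 0, 0], "roll": 0}]'

```text
t: 32.92
tool_pos: [0.4824, 0.0121, 0.1201]
orientation: [1.188, 1.223, -1.187]
force: [-0.4, 1.2, 2.6]
opening: 0.0007
```

>>> apply_moves --series '[{"jaw": 1, "linear": [0.0015, 0, 0], "roll": 0}, {"jaw": 1, "linear": [0.003, 0, 0], "roll": 0}, {"jaw": 1, "linear": [0.003, 0, 0], "roll": 0}]'

```text
t: 33.3
tool_pos: [0.4825, 0.0123, 0.1185]
orientation: [1.189, 1.223, -1.187]
force: [-0.4, 3.3, 4.7]
opening: 0.0006
```

>>> apply_moves --series '[{"jaw": 1, "linear": [0.0015, 0, 0], "roll": 0}, {"jaw": 1, "linear": [0.003, 0, 0], "roll": 0}, {"jaw": 1, "linear": [0.003, 0, 0], "roll": 0}]'

```text
t: 33.67
tool_pos: [0.4826, 0.0126, 0.1169]
orientation: [1.189, 1.223, -1.186]
force: [-2.1, 4.0, 5.3]
opening: 0.0005
```

>>> apply_moves --series '[{"jaw": 1, "linear": [0.0015, 0, 0], "roll": 0}, {"jaw": 1, "linear": [0.003, 0, 0], "roll": 0}, {"jaw": 1, "linear": [0.003, 0, 0], "roll": 0}]'

```text
t: 34.05
tool_pos: [0.4826, 0.0129, 0.1153]
orientation: [1.189, 1.223, -1.186]
force: [-1.0, 3.7, 5.5]
opening: 0.0004
```

>>> apply_moves --series '[{"jaw": 1, "linear": [0.0015, 0, 0], "roll": 0}, {"jaw": 1, "linear": [0.003, 0, 0], "roll": 0}, {"jaw": 1, "linear": [0.003, 0, 0], "roll": 0}]'

```text
t: 34.42
tool_pos: [0.4827, 0.0132, 0.1138]
orientation: [1.19, 1.224, -1.186]
force: [-1.6, 4.5, 6.7]
opening: 0.0004
```

>>> apply_moves --series '[{"jaw": 1, "linear": [0.0015, 0, 0], "roll": 0}, {"jaw": 1, "linear": [0.003, 0, 0], "roll": 0}, {"jaw": 1, "linear": [0.003, 0, 0], "roll": 0}]'

```text
t: 34.8
tool_pos: [0.4827, 0.0134, 0.112]
orientation: [1.19, 1.224, -1.185]
force: [-0.6, 4.1, 4.2]
opening: 0.0002
```

>>> apply_moves --series '[{"jaw": 1, "linear": [0.0015, 0, 0], "roll": 0}, {"jaw": 1, "linear": [0.003, 0, 0], "roll": 0}, {"jaw": 1, "linear": [0.003, 0, 0], "roll": 0}]'

```text
t: 35.17
tool_pos: [0.4825, 0.013, 0.1097]
orientation: [1.189, 1.224, -1.186]
force: [-0.6, 1.2, 0.4]
opening: 0.0004
```

Snap felt: a 6.7 N peak, then it gave way to 0.4 N. I now go home to the stop.

>>> apply_moves --series '[{"jaw": 1, "linear": [0.0015, 0, 0], "roll": 0}, {"jaw": 1, "linear": [0.003, 0, 0], "roll": 0}, {"jaw": 1, "linear": [0.003, 0, 0], "roll": 0}]'

```text
t: 35.55
tool_pos: [0.4827, 0.013, 0.1086]
orientation: [1.189, 1.223, -1.186]
force: [-3.0, 1.8, 7.2]
opening: 0.0006
```

>>> apply_moves --series '[{"jaw": 1, "linear": [0.0015, 0, 0], "roll": 0}, {"jaw": 1, "linear": [0.003, 0, 0], "roll": 0}, {"jaw": 1, "linear": [0.003, 0, 0], "roll": 0}]'

```text
t: 35.92
tool_pos: [0.4828, 0.0131, 0.1081]
orientation: [1.19, 1.223, -1.186]
force: [-7.6, 2.6, 12.7]
opening: 0.0007
```

>>> apply_moves --series '[{"jaw": 1, "linear": [0.0015, 0, 0], "roll": 0}, {"jaw": 1, "linear": [0.003, 0, 0], "roll": 0}, {"jaw": 1, "linear": [0.003, 0, 0], "roll": 0}]'

```text
t: 36.3
tool_pos: [0.4829, 0.0131, 0.1079]
orientation: [1.189, 1.223, -1.186]
force: [-8.5, 1.9, 15.4]
opening: 0.0005
```

>>> apply_moves --series '[{"jaw": 1, "linear": [-0.08, 0, 0], "roll": 0}, {"jaw": 1, "linear": [-0.18, 0, 0], "roll": 0}, {"jaw": 1, "linear": [-0.27, 0, 0.1], "roll": 0}, {"jaw": 1, "linear": [-0.27, 0, 0.2], "roll": 0}, {"jaw": 1, "linear": [-0.27, 0, 0.3], "roll": 0}, {"jaw": 1, "linear": [-0.27, 0, 0.4], "roll": 0}, {"jaw": 1, "linear": [-0.27, 0, 0.4], "roll": 0}, {"jaw": 1, "linear": [-0.27, 0, 0.4], "roll": 0}]'

```text
t: 37.3
tool_pos: [0.4893, -0.2274, 0.2688]
orientation: [1.191, 1.224, -1.187]
force: [-0.4, 0.7, -0.1]
opening: 0.0005
```

```bash
python3 st.py
python3 - <<'E'
from plant import *
from h import *
a=read_camera("scene")["pixels"];b=read_camera("top")["pixels"]
for n,x in(("scene",a),("top",b)):
    o=dict(np.load(n+"0.npz"))["pixels"]
    for nm,lo,hi in(("blue",100,130),("red",-1,4)):
        for p in(o,x):
            h=cv2.cvtColor(p,cv2.COLOR_BGR2HSV);m=(h[...,0].astype(int)>lo)&(h[...,0]<hi)&(h[...,1]>120)&(h[...,2]>60)
            print(n,nm,[(int(k[0]),k[2].tolist()) for k in blobs(m,9) if k[0]<1500 and 100<k[2][0]<450][:9])
cv2.imwrite("pics/s7.png",np.hstack([cv2.resize(a[130:265,235:390],(400,300),interpolation=cv2.INTER_CUBIC),cv2.resize(b[120:320,90:370],(400,300),interpolation=cv2.INTER_CUBIC)]))
E
```

```text
t 37.3 carrier [ -60.9 -308.   268.8] F [-0.4  0.7 -0.1]
tool axes in carrier
 [[ 0.     1.    -0.009]
 [ 0.003 -0.009 -1.   ]
 [-1.     0.    -0.003]] [-0.53 -0.05  1.58  0.    1.61 -0.56]
scene blue [(1193, [112.4, 57.0]), (118, [360.7, 44.3]), (350, [426.5, 197.9]), (14, [363.7, 206.4]), (13, [296.6, 210.5]), (9, [296.0, 222.7]), (64, [307.8, 277.0]), (65, [294.5, 281.2]), (67, [266.7, 290.0])]
scene blue [(1432, [112.3, 48.4]), (119, [360.8, 44.3]), (351, [426.6, 197.9]), (9, [363.6, 206.8]), (65, [307.8, 277.3]), (67, [294.4, 281.5]), (73, [266.5, 290.3]), (65, [304.0, 293.6]), (74, [252.1, 294.4])]
scene red [(326, [276.0, 39.1]), (419, [358.2, 162.4]), (21, [256.5, 222.9])]
scene red [(105, [277.5, 41.2]), (9, [277.4, 70.8]), (419, [358.3, 162.4]), (27, [256.2, 222.4])]
top blue [(50, [325.1, 59.8]), (48, [338.6, 60.0]), (52, [365.4, 60.1]), (46, [378.9, 60.4]), (49, [311.8, 77.0]), (46, [325.1, 77.4]), (46, [352.0, 77.5]), (49, [365.6, 77.4]), (679, [122.5, 141.0])]
top blue [(43, [325.3, 59.9]), (44, [338.8, 60.2]), (46, [365.7, 59.9]), (46, [378.9, 60.4]), (37, [311.6, 77.1]), (40, [325.4, 77.2]), (42, [352.3, 77.3]), (43, [365.7, 77.5]), (679, [122.4, 141.0])]
top red [(14, [307.7, 201.9]), (1240, [122.2, 281.9]), (10, [411.0, 258.5])]
top red [(25, [306.4, 201.8]), (1257, [122.1, 282.0])]
```

View pics/s7.png

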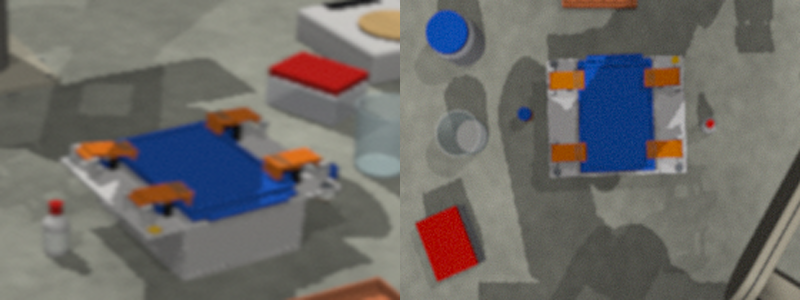

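Picture 11 shows all four clips level, the lid shut, the tool clear and the bystanders unmoved. I hand in.

```bash
python3 -c "
from plant import *
print(close_job())"
```

```text
the job is handed in; nothing more can be done
None
```

The lid is shut and all four clips are down by themselves. I pressed them in the order far right (yellow dot), near left, far left, near right, letting go of each before the next. I handed the job in at about 37 s.

| Part | Snap peak felt | Force on the stop |
|---|---|---|
| Lid on its seal | – | 10 N |
| Far right clip | 4.6 N | 12.7 N |
| Near left clip | not felt | 14.6 N |
| Far left clip | 3.7 N | 13.9 N |
| Near right clip | 6.7 N | 15.4 N |

These are vertical forces at the end of each move. With the sideways part included, the largest was about 18 N, below the 22 N limit.

**Last checks:** the final pictures show the lid and all four clips flat with the tool well clear. The vial, tip box and jar measured the same as at the start, and the beaker looked unmoved.

**What fell short or disagreed:**
- **Near left clip:** I never felt its snap, which I think passed during the faster sweep. I judged it latched from the stop force and from pictures after letting go.
- **Snap peaks:** two of them (3.7 and 4.6 N) are below the stated 5 to 11 N. I only read force at the end of each step, and I pressed slightly further out on the flap than the pad point.
- **Dropper:** the mask centre of its red cap moved about 1 pixel in the top view, probably because the shadows changed. Nothing came near it.
- **Timer:** its red mark did not show in the last top picture, so I did not confirm it. The tool passed over it well above its height.
- **Measuring cylinder:** I did not compare its position before and after, and the arm did not work near it.

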